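Pack the thumb-slug job tray

ROBOT

A 6-joint arm with a two-finger parallel gripper is mounted at the origin on a cart in front of the work surface, level with it; the furniture and walls round the work are solid. World frame = base frame: x ahead of the robot, y to its left, z up, the work surface at z = 0. Lengths are in m, angles in rad, forces in N, time in s.
With the tool pointing down it reaches from about 0.375 to 0.975 m from the base axis. Payload 3.8 kg.
Tool frame: the origin (TCP) lies at the very end of the fingers, on their centre line; the grasp point (between the pads) lies 19 mm behind it; z points along the fingers, y is the line along which they close (so a half turn about z gives the same grasp; the last joint's range is limited). The gripper opens to 85 mm and grips with 20 to 120 N. Pads are 22 mm wide; open, the fingers measure 114 mm over their backs; the gripper's body (76 mm by 85 mm) begins 54 mm behind the grasp point. The pads swing forward as they close: fully open they stand 13 mm farther back than shut.
Start: joints at [-1.152, 0.264, 1.604, -0, 1.274, -0.037], TCP at [0.297, -0.606, 0.231] pointing down, gripper open.
Joint ranges: [-2.63, 2.63], [-0.94, 2.18], [0.31, 2.57], [-1.31, 4.45], [0, 2.66], [-2.55, 2.55]. Speed limits (rad/s): [2.57, 2.57, 3.14, 3.14, 3.14, 3.14].

INTERFACE

Orientations are given as a rotation vector (axis times angle).
In Python, from workcell import read_state, read_camera, calibration, finish_job gives the robot as it stands.
- The arm moves only by the tool step_arm, never from a script. Its argument "commands" is a list of rows, each an object of numbers: "fingers": the gripper's target within -1 to 1 (shut at 1, half-way at 0, fully open at -1); "dx", "dy", "dz": the shift along the tool's x, y, z in m; "roll": the turn about the tool's z in degrees. In form: [{"fingers": .., "dx": .., "dy": .., "dz": .., "roll": ..}, ...]. A call has 1 to 8 rows; each row is the pose to reach, as a shift and turn from the pose commanded when the call began, along the tool's axes at that moment; what a row does not reach only later rows make up. A row lasts 1/8 s, in which the tool goes at most 62.5 mm and 10.7 degrees, less where a joint would pass 70% of its speed; a pose out of reach is approached as far as the arm can. A call with a gripper value outside its range is refused whole. The fingers move at their own pace and stop on an object; "squeeze" is the grip in N (left out, the last holds). Time passes only in rows, so rows that repeat a pose let the fingers close. It gives the time, the measured TCP pose, the force, the opening and the grip force at its end, in the units of the state.
- read_state(): the state, without advancing time (a new reading comes with each control period).
- read_camera(name): name is "side" or "top"; returns (picture, depth): 400x640x3 uint8, blue, green, red; 400x640 float32, m along the optical axis (not along the pixel's ray), 0 where there is no reading.
- calibration(name): a dict with "intrinsics" (3x3 intrinsics, pixels), "k1" (the pictures are not rectified: a ray, as slopes to the right and down, at radius r is drawn at 1 + k1 r^2 times it, then the intrinsics apply), "world_to_cam" (4x4, takes a point from world to camera coordinates). Camera axes: x right, y up, looking along -z (the intrinsics and any distortion apply to the point x, -y, -z); pixel columns grow to the right and rows downward; lengths in m; the calibration is good to about 2 mm. A picture is of the moment at which its call begins. calibration takes no time and is no camera call.
- finish_job(): hands the job in; it is judged then, once.
The state is a dict: "time": time; "q": joint angles; "joint_vel": joint speeds; "joint_torque": joint torques, N m; "tool_pos": TCP position; "tcp_rot": TCP orientation; "wrist_force": force on the tool from outside, world axes, zero at the start; "torque": the same for the moment, N m; "width": opening from 0.0 (shut) to 1.0 (fully open); "grip_force": force on a finger pad.
Only numpy, scipy, OpenCV 4.12 (cv2) and the standard library are available. Lean on these libraries where they do the work, as an engineer would, in place of code of your own. Each camera call takes 0.05 s, during which the arm holds its last target. There are 200 camera calls.

TASK

Pack the metal tray for the next thumb-slug job: stand the glue bottle in the larger round well, the cutter bit (on its wide head) in the square well and the smallest slug tube in the smaller round well, and lay the twist drill across the two black U-shaped rests so that it sits down in both. The two larger slug tubes do not belong to this job: leave them standing where they are, on the front part of the worktop where all these things start.

Things in the scene. Friction and masses are not known exactly. Their poses are not given: they have to be found in the camera images.
- rest_mid (a point): Middle of the drill's place on the tray, 24.5 mm above the worktop, on the axis a drill has when lying in both rests; axes as the tray's, z up, drill along y. The black rests stand 45 mm either side along y, each 12 mm wide there: open U slots 32 mm wide, seat 16 mm, side walls 30 mm above the worktop. The space between them is free. The wells stand in a row at x = +85 mm, y = -73, 0, +73 mm.
- well_large: Larger grey round well (open cup). The wells, in changing order, are fixed on the tray: metal, 176 x 236 mm, fixed to the worktop, floor 4 mm thick, rim 12 mm high. Well: inner diameter 60, outer 68 mm, 18 mm high, floor 3 mm thick. Origin at the middle of its underside (4 mm above the worktop), so its inner floor is 7 mm and its rim 22 mm above the worktop.
- well_small: Smaller grey round well fixed on the tray floor: inner diameter 44, outer 52 mm; heights and origin as for the larger one.
- well_square: Grey square well fixed on the tray floor: 62 mm square outside, 54 mm inside, sides along the tray's x and y, 18 mm high, floor 4 mm thick (inner floor 8 mm, rim 22 mm above the worktop). Origin at the middle of its underside.
- glue_bottle: White squeeze bottle of glue with a nozzle cap, standing upright on the front part of the worktop (not those at the back), 112 mm high; body 32 mm in diameter up to 76 mm, above that the nozzle, at most 19 mm. Origin at the middle of its underside, z up.
- cutter_bit: Steel cutter bit standing on its wide head on the front part of the worktop (not the one at the back): head 31 mm in diameter and 22 mm high, above it a shank 13 mm in diameter up to 92 mm. Origin at the middle of its underside, z up.
- small_slug: Smallest of the three white slug tubes (tube with a thick wall), standing: 26 mm in diameter, 49 mm high. Origin at the middle of its underside, z up.
- drill_mid (a point): Middle of the axis of the steel twist drill, which lies flat on the worktop: 17 mm thick and 145 mm long along this point's y axis, the point 8.5 mm above the worktop. It does not roll.
- thick_slug_a: Does not belong: the biggest white slug tube, standing, 35 mm in diameter, 72 mm high. Origin at the middle of its underside.
- thick_slug_b: Does not belong: the middle-sized white slug tube, standing, 32 mm in diameter, 65 mm high. Origin at the middle of its underside.
Things that resemble listed ones, but are neither listed nor needed, are in the scene too. Leave any red or yellow look-alike of the well_square alone.

How it is judged:
At the end, for the whole second after the job is handed in: Bottle, cutter bit and smallest slug stand upright (0.1 rad) on the floors of their wells; the drill on both seats, its middle within 22 mm (along) and 11 mm (across) of theirs, in line to 0.2 rad; all released, at rest; both larger slugs stand within 25 mm of their starts (horizontal distance between glue_bottle and well_large below 0.016 m and z of glue_bottle in the frame of well_large between -0.003 and 0.009 m and angle between each of glue_bottle, cutter_bit, small_slug, thick_slug_a, thick_slug_b's own z axis and vertical below 0.1 rad and linear speed of each of glue_bottle, cutter_bit, small_slug below 0.02 m/s and horizontal distance between cutter_bit and well_square below 0.017 m and z of cutter_bit in the frame of well_square between -0.003 and 0.009 m and horizontal distance between small_slug and well_small below 0.012 m and z of small_slug in the frame of well_small between -0.003 and 0.009 m and x of drill_mid in the frame of rest_mid between -0.011 and 0.011 m and y of drill_mid in the frame of rest_mid between -0.022 and 0.022 m and z of drill_mid in the frame of rest_mid between -0.005 and 0.005 m and angle between the y axis of drill_mid and the y axis of rest_mid, either way round below 0.2 rad and distance of each of thick_slug_a, thick_slug_b from where it was at the start of the episode below 0.025 m); the robot touches nothing.
It fails at once if a larger slug tube is moved or knocked over (distance of any of thick_slug_a, thick_slug_b from where it was at the start of the episode above 0.03 m or angle between any of thick_slug_a, thick_slug_b's own z axis and vertical above 0.3 rad).
It also fails if it takes over 112 s, if anything falls off the work surface, if the arm or the gripper's body presses on something with over 40 N, if the wrist force passes 120 N, or if a joint passes its speed limit or range.

## Working session

There is one attempt and no reset: what is moved stays moved. The work goes in short steps, Python scripts to look and compute and a tool call to move; the robot and the scene stay as the last step left them, time stands still between calls to the robot, and variables do not carry over. Pictures are saved under pics/ and viewed, at most 14 in all, crops included, and the job is handed in when it is done.

Besides the shell and the picture viewer there is one more tool, called after ">>>" by a JSON object that holds its "fn" and its "kwargs", one argument or row to a line. step_arm: Moves the arm, as the interface text tells. Its arguments: {"type":"object","properties":{"commands":{"type":"array","items":{"type":"object","properties":{"fingers":{"type":"number"},"dx":{"type":"number"},"dy":{"type":"number"},"dz":{"type":"number"},"roll":{"type":"number"}}}},"squeeze":{"type":"number"}},"required":["commands"]}

```bash
mkdir -p pics; cat > h.py <<'E'
import numpy as np, cv2
from workcell import read_state, read_camera, calibration, finish_job
def snap(n,f):
    p,d=read_camera(n); cv2.imwrite(f'pics/{f}.png',p); np.save(f'pics/{f}.npy',d); return p,d
def rays(n,uv):
    c=calibration(n);K=np.array(c['intrinsics']);k1=c['k1'];T=np.array(c['world_to_cam'])
    uv=np.atleast_2d(np.array(uv,float));d=(uv-[K[0,2],K[1,2]])/[K[0,0],K[1,1]]
    s=d.copy()
    for _ in range(20): s=d/(1+k1*(s**2).sum(1,keepdims=True))
    v=np.c_[s[:,0],-s[:,1],-np.ones(len(s))]
    R=T[:3,:3];return -R.T@T[:3,3], v@R
def onplane(n,uv,z):
    o,v=rays(n,uv);return o+v*((z-o[2])/v[:,2])[:,None]
def cloud(n,d):
    h,w=d.shape;u,v=np.meshgrid(np.arange(w),np.arange(h))
    o,r=rays(n,np.c_[u.ravel(),v.ravel()]);P=o+r*d.reshape(-1,1);P[d.ravel()==0]=np.nan
    return P.reshape(h,w,3)
E
python3 - <<'E'
from h import *
for n in('top','side'):
    p,d=snap(n,n+'0');o,_=rays(n,[0,0]);P=cloud(n,d);print(n,o,(d>0).mean(),P[100,320],P[200,320],P[320,320])
s=read_state();print(s)
E
```

```text
top [ 0.18110595 -0.16939383  1.55531655] 0.99612109375 [ 0.69535583 -0.2233311   0.49806473] [ 0.53328578 -0.20347376 -0.00207183] [ 0.13795649 -0.16183575  0.76011025]
side [0.3431665  0.97791021 0.63013702] 0.9543125 [nan nan nan] [ 0.53655402 -0.27398667  0.01269087] [4.54289712e-01 3.07929990e-01 3.71418208e-05]
{'time': 0.1, 'q': array([-1.15190096e+00,  2.64689384e-01,  1.60524186e+00,  3.24466453e-05,
        1.27370593e+00, -3.69386046e-02]), 'joint_vel': array([ 4.78142063e-04, -2.93994214e-03, -1.68395022e-03, -5.31601521e-05,
        5.56279648e-04, -2.47347665e-03]), 'joint_torque': array([ 1.35903567e-03, -5.16706645e+01, -3.68589449e+01,  2.88869558e-05,
        6.29675589e-03, -1.99863268e-05]), 'tool_pos': array([ 0.29685737, -0.60547999,  0.23007634]), 'tcp_rot': array([-3.05839060e+00, -7.09369834e-01,  5.61415620e-04]), 'wrist_force': array([1.12063081, 0.22547626, 0.55202182]), 'torque': array([-0.02539265,  0.02046805, -0.01289645]), 'grip_force': 0.0, 'width': 0.9969090937710542}
```

View pics/top0.png

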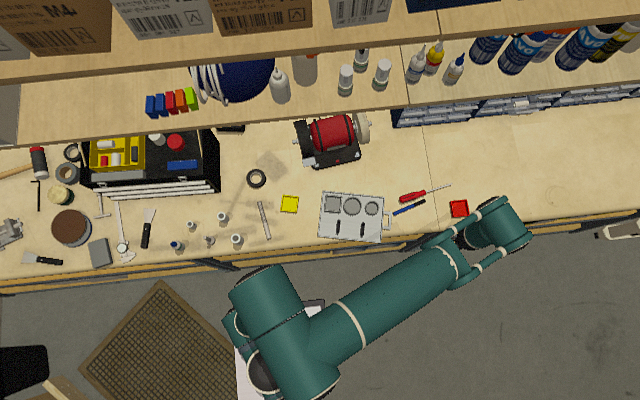

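View pics/side0.png

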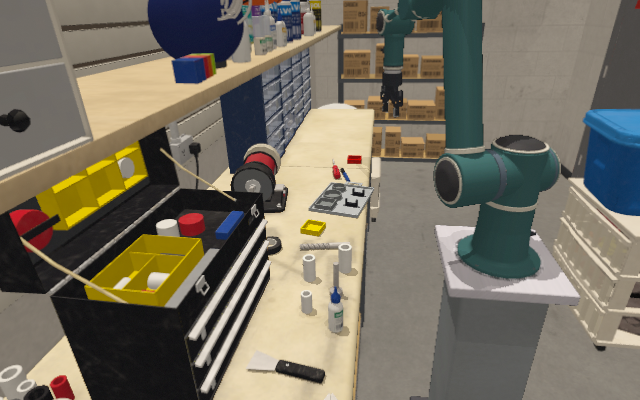

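The top view shows the bottle at (177,246), the cutter bit at (210,240), the slugs at (191,226), (222,218) and (237,240), the drill at (264,220) and the tray at (350,217). The side view shows the same group at (300–350, 240–330). I'll enlarge both.

```bash
python3 - <<'E'
from h import *
p=cv2.imread('pics/top0.png');a=cv2.resize(p[190:260,160:290],None,fx=6,fy=6,interpolation=cv2.INTER_CUBIC)
b=cv2.resize(p[180:250,305:405],None,fx=6,fy=6,interpolation=cv2.INTER_CUBIC)
cv2.imwrite('pics/tA.png',a)
cv2.imwrite('pics/tB.png',b)
p=cv2.imread('pics/side0.png');cv2.imwrite('pics/sA.png',cv2.resize(p[175:345,260:390],None,fx=3.5,fy=3.5,interpolation=cv2.INTER_CUBIC))
for n in('top','side'):
    P=cloud(n,np.load(f'pics/{n}0.npy'));m=(P[...,2]>.012)&(P[...,2]<.13)&(P[...,0]>.3)&(P[...,0]<.65)&(abs(P[...,1])<.6)
    k,l,st,ce=cv2.connectedComponentsWithStats(m.astype(np.uint8))
    for i in range(1,k):
        if st[i,4]>8:
            Q=P[l==i];print(n,ce[i].round(),st[i,4],Q.min(0).round(3),Q.max(0).round(3),np.median(Q,0).round(3))
E
```

```text
top [310. 165.] 49 [ 0.638 -0.205  0.075] [ 0.65  -0.155  0.113] [ 0.644 -0.18   0.104]
top [165. 191.] 1063 [0.591 0.165 0.012] [0.65  0.568 0.13 ] [0.605 0.344 0.077]
top [256. 181.] 128 [ 0.606 -0.007  0.012] [0.65  0.066 0.027] [0.626 0.03  0.019]
top [411. 196.] 189 [ 0.485 -0.596  0.012] [ 0.523 -0.496  0.037] [ 0.504 -0.542  0.025]
top [285. 198.] 29 [ 0.526 -0.104  0.014] [ 0.564 -0.057  0.027] [ 0.556 -0.071  0.017]
top [333. 204.] 102 [ 0.475 -0.283  0.012] [ 0.547 -0.213  0.031] [ 0.504 -0.253  0.02 ]
top [297. 197.] 9 [ 0.545 -0.123  0.013] [ 0.554 -0.111  0.022] [ 0.551 -0.118  0.018]
top [352. 206.] 82 [ 0.461 -0.353  0.012] [ 0.528 -0.286  0.029] [ 0.494 -0.319  0.021]
top [375. 196.] 9 [ 0.517 -0.421  0.012] [ 0.523 -0.395  0.021] [ 0.522 -0.409  0.014]
top [410. 207.] 92 [ 0.445 -0.593  0.012] [ 0.49  -0.471  0.023] [ 0.467 -0.53   0.016]
top [260. 205.] 23 [0.523 0.015 0.012] [0.552 0.032 0.023] [0.536 0.022 0.015]
top [290. 209.] 40 [ 0.493 -0.118  0.012] [ 0.538 -0.051  0.022] [ 0.506 -0.093  0.017]
top [372. 208.] 58 [ 0.453 -0.415  0.013] [ 0.503 -0.365  0.028] 
[... 1252 characters left out ...]
[ 0.645 -0.181  0.104]
side [358. 192.] 44 [ 0.383 -0.358  0.013] [ 0.427 -0.329  0.031] [ 0.407 -0.342  0.017]
side [351. 202.] 47 [ 0.403 -0.267  0.012] [ 0.446 -0.244  0.029] [ 0.425 -0.253  0.016]
side [313. 226.] 117 [ 0.496 -0.122  0.012] [ 0.569 -0.047  0.02 ] [ 0.534 -0.082  0.016]
side [226. 330.] 4893 [ 0.594 -0.01   0.012] [0.65  0.569 0.13 ] [0.612 0.45  0.077]
side [337. 282.] 1152 [0.398 0.001 0.012] [0.552 0.345 0.112] [0.421 0.221 0.048]
side [309. 266.] 278 [0.487 0.144 0.013] [0.518 0.178 0.067] [0.502 0.171 0.047]
side [306. 300.] 205 [0.477 0.267 0.012] [0.502 0.294 0.051] [0.488 0.287 0.038]
side [300. 369.] 493 [0.426 0.439 0.012] [0.518 0.474 0.018] [0.471 0.457 0.015]
```

View pics/tA.png

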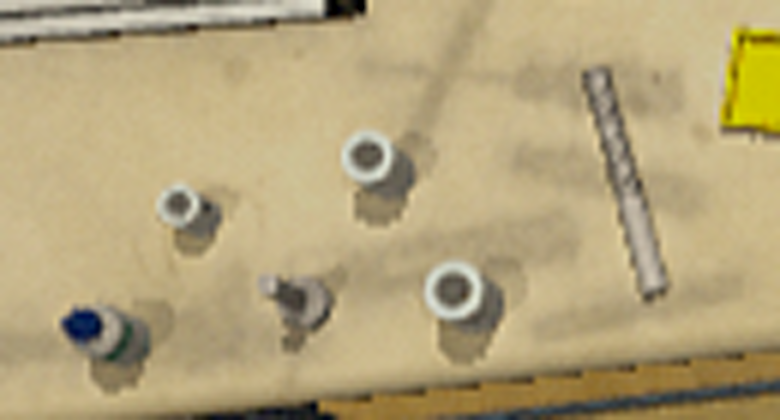

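View pics/tB.png

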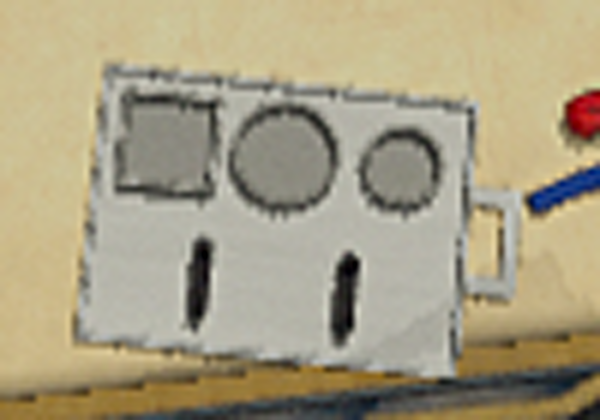

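View pics/sA.png

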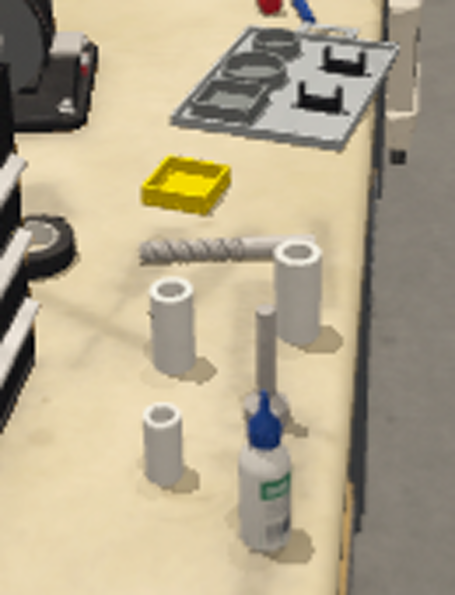

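The crops show the three tubes, bit, bottle and drill clearly. On the tray the order is square, large, small from left to right, with two black rests below them. Next I'll cast rays at the feature centres in both views.

```bash
python3 - <<'E'
from h import *
T=lambda o,l:[(o[0]+(x+.5)/6-.5,o[1]+(y+.5)/6-.5) for x,y in l]
S=lambda l:[(260+(x+.5)/3.5-.5,175+(y+.5)/3.5-.5) for x,y in l]
names='small b a shank bottletip drill1 drill2 square large wsmall rest1 rest2'.split()
zs=[.049,.065,.072,.092,.112,.0085,.0085,.022,.022,.022,.030,.030]
t=T((160,190),[(179,205),(369,158),(454,291),(268,285),(77,324),(597,73),(654,294)])+T((305,180),[(167,146),(284,159),(400,170),(200,283),(345,298)])
s=S([(161,411),(171,290),(298,250),(264,310),(263,396),(141,254),(313,243),(229,99),(254,68),(277,41),(320,97),(344,63)])
for n,z,a,b in zip(names,zs,t,s):
    A=onplane('top',a,z)[0];B=onplane('side',b,z)[0]
    o1,v=rays('top',a);o2,w=rays('side',b);v=v[0];w=w[0]
    M=np.c_[v,-w];k=np.linalg.lstsq(M,o2-o1,rcond=None)[0];p=(o1+k[0]*v+o2+k[1]*w)/2
    print(n,A[:2].round(4),B[:2].round(4),p.round(4))
E
```

```text
small [0.4871 0.277 ] [0.4906 0.2754] [0.4886 0.2769 0.0499]
b [0.4997 0.1577] [0.5026 0.1617] [0.5018 0.1584 0.0624]
a [0.4128 0.1114] [0.4154 0.1109] [0.4141 0.1114 0.0722]
shank [0.4253 0.215 ] [0.4292 0.2176] [0.4275 0.2156 0.0903]
bottletip [0.4117 0.3198] [0.4174 0.3319] [0.4158 0.3226 0.1041]
drill1 [0.5498 0.0248] [0.552 0.031] [0.552  0.0254 0.0046]
drill2 [0.4072 0.0014] [4.121e-01 3.000e-04] [0.4096 0.0013 0.0088]
square [ 0.5078 -0.2471] [ 0.5129 -0.2338] [ 0.5122 -0.2475  0.0146]
large [ 0.4916 -0.3181] [ 0.4964 -0.3076] [ 0.4952 -0.3186  0.0163]
wsmall [ 0.4766 -0.3884] [ 0.4794 -0.3778] [ 0.4791 -0.3892  0.0166]
rest1 [ 0.4191 -0.2567] [ 0.4226 -0.2302] [ 0.4229 -0.2575  0.0161]
rest2 [ 0.4    -0.3433] [ 0.4037 -0.3107] [ 0.4038 -0.3452  0.0137]
```

```bash
cat >> h.py <<'E'
from scipy.spatial.transform import Rotation as Ro
def go(*wps):
    "tool-axis shifts for world way-points (x,y,z,psi deg of tool x)"
    s=read_state();R=Ro.from_rotvec(s['tcp_rot']).as_matrix();psi=np.degrees(np.arctan2(R[1,0],R[0,0]))
    print('t',round(s['time'],2),'at',s['tool_pos'].round(4),'psi',psi.round(1),'tilt',np.degrees(np.arccos(-R[2,2])).round(2),'w',round(s['width'],3),'F',s['wrist_force'].round(1))
    for w in wps: print((R.T@(np.array(w[:3])-s['tool_pos'])).round(4),'roll',round((psi-w[3]+180)%360-180,1))
E
python3 -c "
from h import *
go((.45,-.25,.24,77),(.415,.323,.24,77),(.415,.323,.046,77))"
```

```text
t 0.1 at [ 0.2969 -0.6055  0.2301] psi 26.1 tilt 0.12 w 0.997 F [1.1 0.2 0.6]
[ 0.294  -0.2518 -0.0094] roll -50.9
[ 0.5148 -0.7817 -0.0083] roll -50.9
[ 0.5148 -0.7813  0.1857] roll -50.9
```

>>> {"fn": "step_arm", "kwargs": {
  "commands": [
    {"dx": 0.294,"dy": -0.252,"dz": -0.009,"roll": -51,"fingers": -0.5},
    {"dx": 0.294,"dy": -0.252,"dz": -0.009,"roll": -51,"fingers": -0.5},
    {"dx": 0.294,"dy": -0.252,"dz": -0.009,"roll": -51,"fingers": -0.5},
    {"dx": 0.294,"dy": -0.252,"dz": -0.009,"roll": -51,"fingers": -0.5},
    {"dx": 0.294,"dy": -0.252,"dz": -0.009,"roll": -51,"fingers": -0.5},
    {"dx": 0.294,"dy": -0.252,"dz": -0.009,"roll": -51,"fingers": -0.5},
    {"dx": 0.515,"dy": -0.782,"dz": -0.008,"roll": -51,"fingers": -0.5},
    {"dx": 0.515,"dy": -0.782,"dz": -0.008,"roll": -51,"fingers": -0.5}
  ],
  "squeeze": 40
}}

```text
time: 1.1
tool_pos: [0.4386, -0.1348, 0.2394]
tcp_rot: [-2.456, -1.958, 0.0]
wrist_force: [-0.1, -0.1, -0.2]
width: 0.748
grip_force: 0.0
```

```bash
python3 -c "
from h import *
go((.415,.323,.22,77),(.415,.323,.1,77))"
```

```text
t 1.1 at [ 0.4386 -0.1348  0.2394] psi 77.1 tilt 0.03 w 0.748 F [-0.1 -0.1 -0.2]
[ 0.441  -0.1251  0.0196] roll 0.1
[ 0.4409 -0.125   0.1396] roll 0.1
```

>>> {"fn": "step_arm", "kwargs": {
  "commands": [
    {"dx": 0.441,"dy": -0.125,"dz": 0.02},
    {"dx": 0.441,"dy": -0.125,"dz": 0.02},
    {"dx": 0.441,"dy": -0.125,"dz": 0.02},
    {"dx": 0.441,"dy": -0.125,"dz": 0.02},
    {"dx": 0.441,"dy": -0.125,"dz": 0.02},
    {"dx": 0.441,"dy": -0.125,"dz": 0.02},
    {"dx": 0.441,"dy": -0.125,"dz": 0.02},
    {"dx": 0.441,"dy": -0.125,"dz": 0.02}
  ]
}}

```text
invalid input
```

>>> {"fn": "step_arm", "kwargs": {
  "commands": [
    {"dz": 0},
    {"dz": 0}
  ]
}}

```text
invalid input
```

```bash
python3 -c "
from h import *
p,d=snap('top','t1');P=cloud('top',d)[205:265,160:215]
s,_=snap('side','s1')
a=cv2.resize(p[190:265,150:250],(600,450),interpolation=2);b=cv2.resize(s[150:350,300:400],(300,600));cv2.imwrite('pics/m1.png',np.hstack([cv2.copyMakeBorder(a,0,150,0,0,0)[:, :500],b]))
go((.415,.323,.15,77),(.415,.323,.046,77))"
```

```text
t 1.2 at [ 0.4379 -0.1316  0.2392] psi 77.5 tilt 0.18 w 0.75 F [ 0.1 -0.8 -0. ]
[ 0.4386 -0.1208  0.0905] roll 0.5
[ 0.4383 -0.1207  0.1945] roll 0.5
```

View pics/m1.png

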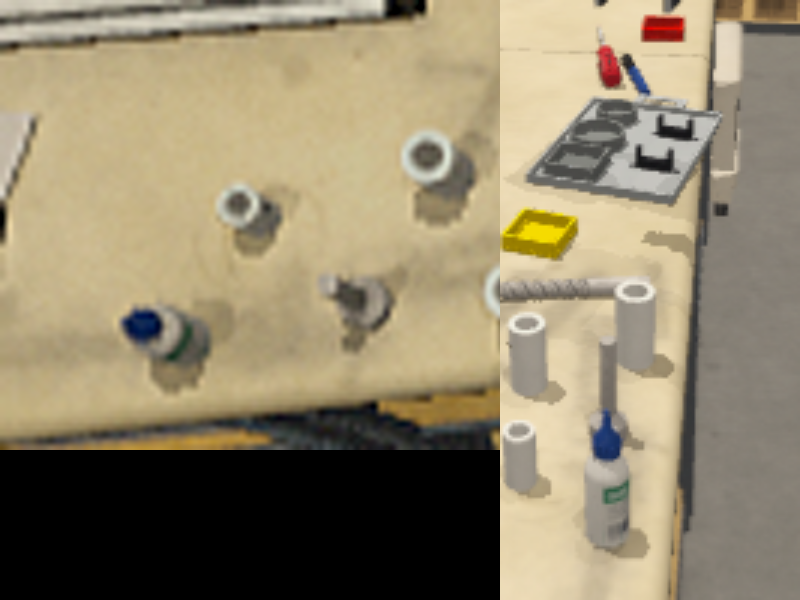

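The calls were refused because the rows need every field, so nothing moved and the picture shows the scene unchanged.

>>> {"fn": "step_arm", "kwargs": {
  "commands": [
    {"dx": 0.439,"dy": -0.121,"dz": 0.03,"roll": 0.5,"fingers": -0.5},
    {"dx": 0.439,"dy": -0.121,"dz": 0.03,"roll": 0.5,"fingers": -0.5},
    {"dx": 0.439,"dy": -0.121,"dz": 0.03,"roll": 0.5,"fingers": -0.5},
    {"dx": 0.439,"dy": -0.121,"dz": 0.03,"roll": 0.5,"fingers": -0.5},
    {"dx": 0.439,"dy": -0.121,"dz": 0.03,"roll": 0.5,"fingers": -0.5},
    {"dx": 0.439,"dy": -0.121,"dz": 0.03,"roll": 0.5,"fingers": -0.5},
    {"dx": 0.439,"dy": -0.121,"dz": 0.03,"roll": 0.5,"fingers": -0.5},
    {"dx": 0.439,"dy": -0.121,"dz": 0.03,"roll": 0.5,"fingers": -0.5}
  ]
}}

```text
time: 2.2
tool_pos: [0.4186, 0.3205, 0.2091]
tcp_rot: [-2.462, -1.951, 0.001]
wrist_force: [-0.8, -0.2, -0.3]
width: 0.751
grip_force: 0.0
```

>>> {"fn": "step_arm", "kwargs": {
  "commands": [
    {"dx": 0,"dy": 0,"dz": 0.0,"roll": 0,"fingers": -0.5},
    {"dx": 0,"dy": 0,"dz": 0.0,"roll": 0,"fingers": -0.5}
  ]
}}

```text
time: 2.45
tool_pos: [0.4191, 0.3165, 0.2096]
tcp_rot: [2.466, 1.946, -0.002]
wrist_force: [0.3, -0.6, -0.9]
width: 0.752
grip_force: 0.0
```

```bash
python3 -c "
from h import *
go((.415,.323,.15,77),(.415,.323,.046,77))"
```

```text
t 2.45 at [0.4191 0.3165 0.2096] psi 76.6 tilt 0.07 w 0.752 F [ 0.3 -0.6 -0.9]
[ 0.0054 -0.0055  0.0596] roll -0.4
[ 0.0055 -0.0055  0.1636] roll -0.4
```

>>> {"fn": "step_arm", "kwargs": {
  "commands": [
    {"dx": 0.0055,"dy": -0.0055,"dz": 0.06,"roll": 0,"fingers": -0.5},
    {"dx": 0.0055,"dy": -0.0055,"dz": 0.11,"roll": 0,"fingers": -0.5},
    {"dx": 0.0055,"dy": -0.0055,"dz": 0.145,"roll": 0,"fingers": -0.5},
    {"dx": 0.0055,"dy": -0.0055,"dz": 0.163,"roll": 0,"fingers": -0.5},
    {"dx": 0.0055,"dy": -0.0055,"dz": 0.163,"roll": 0,"fingers": -0.5},
    {"dx": 0.0055,"dy": -0.0055,"dz": 0.163,"roll": 0,"fingers": 0.6},
    {"dx": 0.0055,"dy": -0.0055,"dz": 0.163,"roll": 0,"fingers": 0.6},
    {"dx": 0.0055,"dy": -0.0055,"dz": 0.163,"roll": 0,"fingers": 0.6}
  ]
}}

```text
time: 3.45
tool_pos: [0.4165, 0.3257, 0.049]
tcp_rot: [2.464, 1.947, 0.006]
wrist_force: [1.0, -0.6, 7.0]
width: 0.363
grip_force: 39.5
```

```bash
python3 -c "
from h import *
print(read_state()['grip_force'])
go((.415,.323,.046,77),(.415,.323,.2,77))"
```

```text
39.53034281730652
t 3.45 at [0.4165 0.3257 0.049 ] psi 76.6 tilt 0.24 w 0.363 F [ 1.  -0.6  7. ]
[-0.0029 -0.0008  0.003 ] roll -0.4
[-0.0025 -0.0004 -0.151 ] roll -0.4
```

>>> {"fn": "step_arm", "kwargs": {
  "commands": [
    {"dx": 0,"dy": 0,"dz": -0.05,"roll": 0,"fingers": 0.6},
    {"dx": 0,"dy": 0,"dz": -0.11,"roll": 0,"fingers": 0.6},
    {"dx": 0,"dy": 0,"dz": -0.151,"roll": 0,"fingers": 0.6},
    {"dx": 0,"dy": 0,"dz": -0.151,"roll": 0,"fingers": 0.6}
  ]
}}

```text
time: 3.95
tool_pos: [0.4172, 0.3267, 0.203]
tcp_rot: [2.465, 1.948, 0.015]
wrist_force: [0.7, -0.2, -1.3]
width: 0.359
grip_force: 40.0
```

```bash
python3 -c "
from h import *
go((.4945,-.319,.19,77))"
```

```text
t 3.95 at [0.4172 0.3267 0.203 ] psi 76.6 tilt 0.55 w 0.359 F [ 0.7 -0.2 -1.3]
[-0.6104  0.2244  0.0099] roll -0.4
```

>>> {"fn": "step_arm", "kwargs": {
  "commands": [
    {"dx": -0.61,"dy": 0.224,"dz": 0.01,"roll": 0,"fingers": 0.6},
    {"dx": -0.61,"dy": 0.224,"dz": 0.01,"roll": 0,"fingers": 0.6},
    {"dx": -0.61,"dy": 0.224,"dz": 0.01,"roll": 0,"fingers": 0.6},
    {"dx": -0.61,"dy": 0.224,"dz": 0.01,"roll": 0,"fingers": 0.6},
    {"dx": -0.61,"dy": 0.224,"dz": 0.01,"roll": 0,"fingers": 0.6},
    {"dx": -0.61,"dy": 0.224,"dz": 0.01,"roll": 0,"fingers": 0.6},
    {"dx": -0.61,"dy": 0.224,"dz": 0.01,"roll": 0,"fingers": 0.6},
    {"dx": -0.61,"dy": 0.224,"dz": 0.01,"roll": 0,"fingers": 0.6}
  ]
}}

```text
time: 4.95
tool_pos: [0.4727, -0.1733, 0.1886]
tcp_rot: [-2.464, -1.946, 0.001]
wrist_force: [1.1, 1.0, -1.7]
width: 0.365
grip_force: 40.0
```

>>> {"fn": "step_arm", "kwargs": {
  "commands": [
    {"dx": 0,"dy": 0,"dz": 0.0,"roll": 0,"fingers": 0.6},
    {"dx": 0,"dy": 0,"dz": 0.0,"roll": 0,"fingers": 0.6}
  ]
}}

```text
time: 5.2
tool_pos: [0.4726, -0.1713, 0.1886]
tcp_rot: [-2.464, -1.944, 0.002]
wrist_force: [-0.7, 0.6, -1.7]
width: 0.361
grip_force: 40.1
```

```bash
python3 -c "
from h import *
go((.4945,-.319,.19,77),(.4945,-.319,.057,77))"
```

```text
t 5.2 at [ 0.4726 -0.1713  0.1886] psi 76.5 tilt 0.19 w 0.361 F [-0.7  0.6 -1.7]
[-0.1386  0.0557 -0.0018] roll -0.5
[-0.1387  0.0561  0.1312] roll -0.5
```

>>> {"fn": "step_arm", "kwargs": {
  "commands": [
    {"dx": -0.139,"dy": 0.056,"dz": 0,"roll": 0,"fingers": 0.6},
    {"dx": -0.139,"dy": 0.056,"dz": 0,"roll": 0,"fingers": 0.6},
    {"dx": -0.139,"dy": 0.056,"dz": 0.0,"roll": 0,"fingers": 0.6},
    {"dx": -0.139,"dy": 0.056,"dz": 0.06,"roll": 0,"fingers": 0.6},
    {"dx": -0.139,"dy": 0.056,"dz": 0.09,"roll": 0,"fingers": 0.6},
    {"dx": -0.139,"dy": 0.056,"dz": 0.09,"roll": 0,"fingers": 0.6}
  ]
}}

```text
time: 5.95
tool_pos: [0.4936, -0.3162, 0.0963]
tcp_rot: [-2.457, -1.944, 0.003]
wrist_force: [-1.6, 0.2, -0.9]
width: 0.361
grip_force: 40.2
```

```bash
python3 -c "
from h import *
p,d=snap('top','t2')
s,_=snap('side','s2')
a=cv2.resize(p[180:255,305:385],(480,450),interpolation=2);b=cv2.resize(s[150:230,300:380],(320,320),interpolation=2);cv2.imwrite('pics/m2.png',np.hstack([a,cv2.copyMakeBorder(b,0,130,0,0,0)]))
go((.4945,-.319,.057,77))"
```

```text
t 6.05 at [ 0.4967 -0.3188  0.1007] psi 76.7 tilt 0.02 w 0.364 F [-0.2 -0.8 -0.9]
[-0.0007 -0.0021  0.0437] roll -0.3
```

View pics/m2.png

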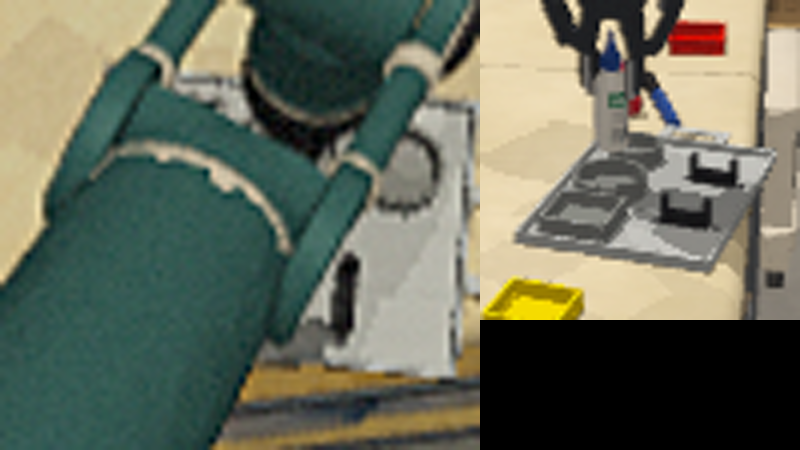

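The side view shows the bottle upright in the fingers above the large well, at about (610,150) in the mosaic. I'll lower it.

>>> {"fn": "step_arm", "kwargs": {
  "commands": [
    {"dx": 0,"dy": 0,"dz": 0.03,"roll": 0,"fingers": 0.6},
    {"dx": 0,"dy": 0,"dz": 0.038,"roll": 0,"fingers": 0.6},
    {"dx": 0,"dy": 0,"dz": 0.041,"roll": 0,"fingers": 0.6},
    {"dx": 0,"dy": 0,"dz": 0.041,"roll": 0,"fingers": 0.6}
  ]
}}

```text
time: 6.55
tool_pos: [0.4968, -0.3203, 0.0603]
tcp_rot: [2.464, 1.947, 0.001]
wrist_force: [-0.3, 0.6, -1.2]
width: 0.363
grip_force: 40.2
```

>>> {"fn": "step_arm", "kwargs": {
  "commands": [
    {"dx": 0,"dy": 0,"dz": 0.002,"roll": 0,"fingers": 0.6},
    {"dx": 0,"dy": 0,"dz": 0.004,"roll": 0,"fingers": 0.6},
    {"dx": 0,"dy": 0,"dz": 0.005,"roll": 0,"fingers": 0.6}
  ]
}}

```text
time: 6.92
tool_pos: [0.4967, -0.3206, 0.0559]
tcp_rot: [2.464, 1.947, 0.0]
wrist_force: [-3.0, 1.3, 11.5]
width: 0.362
grip_force: 41.3
```

Contact, so I'll release, rise, and go to the cutter.

>>> {"fn": "step_arm", "kwargs": {
  "commands": [
    {"dx": 0,"dy": 0,"dz": -0.001,"roll": 0,"fingers": -0.2},
    {"dx": 0,"dy": 0,"dz": -0.001,"roll": 0,"fingers": -0.4},
    {"dx": 0,"dy": 0,"dz": -0.001,"roll": 0,"fingers": -0.4},
    {"dx": 0,"dy": 0,"dz": -0.05,"roll": 0,"fingers": -0.4},
    {"dx": 0,"dy": 0,"dz": -0.11,"roll": 0,"fingers": -0.4},
    {"dx": 0,"dy": 0,"dz": -0.15,"roll": 0,"fingers": -0.4},
    {"dx": 0,"dy": 0,"dz": -0.15,"roll": 0,"fingers": -0.4}
  ]
}}

```text
time: 7.8
tool_pos: [0.4987, -0.3217, 0.2093]
tcp_rot: [2.458, 1.942, 0.004]
wrist_force: [0.5, -0.0, -0.4]
width: 0.7
grip_force: 0.0
```

```bash
python3 -c "
from h import *
go((.4275,.2155,.2,77))"
```

```text
t 7.8 at [ 0.4987 -0.3217  0.2093] psi 76.6 tilt 0.53 w 0.7 F [ 0.5 -0.  -0.4]
[ 0.5062 -0.1936  0.0059] roll -0.4
```

>>> {"fn": "step_arm", "kwargs": {
  "commands": [
    {"dx": 0.506,"dy": -0.194,"dz": 0,"roll": 0,"fingers": -0.3},
    {"dx": 0.506,"dy": -0.194,"dz": 0,"roll": 0,"fingers": -0.3},
    {"dx": 0.506,"dy": -0.194,"dz": 0,"roll": 0,"fingers": -0.3},
    {"dx": 0.506,"dy": -0.194,"dz": 0,"roll": 0,"fingers": -0.3},
    {"dx": 0.506,"dy": -0.194,"dz": 0,"roll": 0,"fingers": -0.3},
    {"dx": 0.506,"dy": -0.194,"dz": 0,"roll": 0,"fingers": -0.3},
    {"dx": 0.506,"dy": -0.194,"dz": 0,"roll": 0,"fingers": -0.3},
    {"dx": 0.506,"dy": -0.194,"dz": 0,"roll": 0,"fingers": -0.3}
  ]
}}

```text
time: 8.8
tool_pos: [0.4286, 0.1773, 0.2028]
tcp_rot: [-2.465, -1.947, 0.002]
wrist_force: [0.5, 0.6, -1.2]
width: 0.65
grip_force: 0.0
```

>>> {"fn": "step_arm", "kwargs": {
  "commands": [
    {"dx": 0,"dy": 0,"dz": 0.0,"roll": 0,"fingers": -0.3},
    {"dx": 0,"dy": 0,"dz": 0.0,"roll": 0,"fingers": -0.3}
  ]
}}

```text
time: 9.05
tool_pos: [0.4292, 0.1753, 0.2029]
tcp_rot: [-2.464, -1.949, 0.004]
wrist_force: [0.0, 0.4, -0.5]
width: 0.651
grip_force: 0.0
```

```bash
python3 -c "
from h import *
go((.4275,.2155,.2,77),(.4275,.2155,.043,77))"
```

```text
t 9.05 at [0.4292 0.1753 0.2029] psi 76.7 tilt 0.14 w 0.651 F [ 0.   0.4 -0.5]
[ 0.0387 -0.0109  0.0029] roll -0.3
[ 0.039  -0.0106  0.1599] roll -0.3
```

>>> {"fn": "step_arm", "kwargs": {
  "commands": [
    {"dx": 0.039,"dy": -0.011,"dz": 0,"roll": 0,"fingers": -0.3},
    {"dx": 0.039,"dy": -0.011,"dz": 0.03,"roll": 0,"fingers": -0.3},
    {"dx": 0.039,"dy": -0.011,"dz": 0.09,"roll": 0,"fingers": -0.2},
    {"dx": 0.039,"dy": -0.011,"dz": 0.14,"roll": 0,"fingers": 0},
    {"dx": 0.039,"dy": -0.011,"dz": 0.16,"roll": 0,"fingers": 0},
    {"dx": 0.039,"dy": -0.011,"dz": 0.16,"roll": 0,"fingers": 0.2}
  ]
}}

```text
time: 9.8
tool_pos: [0.4267, 0.2133, 0.0417]
tcp_rot: [-2.467, -1.943, 0.009]
wrist_force: [0.7, -0.2, 0.3]
width: 0.402
grip_force: 0.0
```

>>> {"fn": "step_arm", "kwargs": {
  "commands": [
    {"dx": 0,"dy": 0,"dz": 0,"roll": 0,"fingers": 0.5},
    {"dx": 0,"dy": 0,"dz": 0,"roll": 0,"fingers": 0.95},
    {"dx": 0,"dy": 0,"dz": 0,"roll": 0,"fingers": 0.95},
    {"dx": 0,"dy": 0,"dz": 0,"roll": 0,"fingers": 0.95}
  ]
}}

```text
time: 10.3
tool_pos: [0.4295, 0.2164, 0.0455]
tcp_rot: [2.464, 1.947, 0.004]
wrist_force: [1.3, -3.1, 5.0]
width: 0.141
grip_force: 39.3
```

```bash
python3 -c "
from h import *
print(read_state()['grip_force'])
go((.4275,.2155,.2,77))"
```

```text
39.302945137023926
t 10.3 at [0.4295 0.2164 0.0455] psi 76.6 tilt 0.15 w 0.141 F [ 1.3 -3.1  5. ]
[-0.0012 -0.0014 -0.1546] roll -0.4
```

>>> {"fn": "step_arm", "kwargs": {
  "commands": [
    {"dx": 0,"dy": 0,"dz": -0.05,"roll": 0,"fingers": 0.95},
    {"dx": 0,"dy": 0,"dz": -0.11,"roll": 0,"fingers": 0.95},
    {"dx": 0,"dy": 0,"dz": -0.15,"roll": 0,"fingers": 0.95},
    {"dx": -0.1,"dy": 0.043,"dz": -0.15,"roll": 0,"fingers": 0.95},
    {"dx": -0.432,"dy": 0.187,"dz": -0.15,"roll": 0,"fingers": 0.95},
    {"dx": -0.432,"dy": 0.187,"dz": -0.15,"roll": 0,"fingers": 0.95},
    {"dx": -0.432,"dy": 0.187,"dz": -0.15,"roll": 0,"fingers": 0.95},
    {"dx": -0.432,"dy": 0.187,"dz": -0.15,"roll": 0,"fingers": 0.95}
  ],
  "squeeze": 60
}}

```text
time: 11.3
tool_pos: [0.4825, -0.0932, 0.1941]
tcp_rot: [-2.465, -1.948, -0.001]
wrist_force: [0.6, 0.7, -1.5]
width: 0.134
grip_force: 58.6
```

>>> {"fn": "step_arm", "kwargs": {
  "commands": [
    {"dx": 0,"dy": 0,"dz": 0.0,"roll": 0,"fingers": 0.95},
    {"dx": 0,"dy": 0,"dz": 0.0,"roll": 0,"fingers": 0.95}
  ]
}}

```text
time: 11.55
tool_pos: [0.4821, -0.0913, 0.1936]
tcp_rot: [-2.465, -1.945, 0.0]
wrist_force: [0.3, -0.7, -1.2]
width: 0.139
grip_force: 58.6
```

```bash
python3 -c "
from h import *
go((.511,-.247,.19,77))"
```

```text
t 11.55 at [ 0.4821 -0.0913  0.1936] psi 76.5 tilt 0.09 w 0.139 F [ 0.3 -0.7 -1.2]
[-0.1447  0.0643  0.0034] roll -0.5
```

>>> {"fn": "step_arm", "kwargs": {
  "commands": [
    {"dx": -0.145,"dy": 0.064,"dz": 0,"roll": 0,"fingers": 0.95},
    {"dx": -0.145,"dy": 0.064,"dz": 0,"roll": 0,"fingers": 0.95},
    {"dx": -0.145,"dy": 0.064,"dz": 0.0,"roll": 0,"fingers": 0.95},
    {"dx": -0.145,"dy": 0.064,"dz": 0.05,"roll": 0,"fingers": 0.95},
    {"dx": -0.145,"dy": 0.064,"dz": 0.08,"roll": 0,"fingers": 0.95},
    {"dx": -0.145,"dy": 0.064,"dz": 0.08,"roll": 0,"fingers": 0.95},
    {"dx": -0.145,"dy": 0.064,"dz": 0.08,"roll": 0,"fingers": 0.95}
  ]
}}

```text
time: 12.42
tool_pos: [0.5125, -0.2465, 0.1154]
tcp_rot: [2.462, 1.949, 0.001]
wrist_force: [-0.2, -0.1, -0.9]
width: 0.135
grip_force: 58.8
```

```bash
python3 -c "
from h import *
s,_=snap('side','s3')
cv2.imwrite('pics/m3.png',cv2.resize(s[150:230,290:380],(720,600)[:1]+(600,),interpolation=2))
go((.511,-.247,.0535,77))"
```

```text
t 12.47 at [ 0.513  -0.2471  0.1161] psi 76.7 tilt 0.18 w 0.131 F [-0.6 -1.1  0.3]
[-0.0004 -0.0021  0.0626] roll -0.3
```

View pics/m3.png

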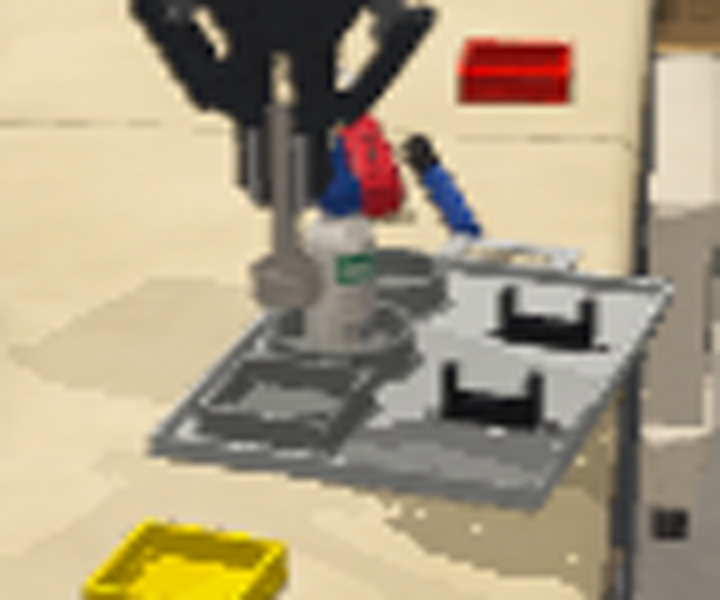

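The cutter hangs upright above the square well, with its head at (285,280), and the bottle stands in the large well. I'll lower the bit.

>>> {"fn": "step_arm", "kwargs": {
  "commands": [
    {"dx": -0.001,"dy": -0.001,"dz": 0.03,"roll": 0,"fingers": 0.95},
    {"dx": -0.001,"dy": -0.001,"dz": 0.05,"roll": 0,"fingers": 0.95},
    {"dx": -0.001,"dy": -0.001,"dz": 0.059,"roll": 0,"fingers": 0.95},
    {"dx": -0.001,"dy": -0.001,"dz": 0.06,"roll": 0,"fingers": 0.95},
    {"dx": -0.001,"dy": -0.001,"dz": 0.06,"roll": 0,"fingers": 0.95}
  ]
}}

```text
time: 13.1
tool_pos: [0.5112, -0.2487, 0.0555]
tcp_rot: [2.463, 1.946, 0.001]
wrist_force: [-0.3, 1.0, -1.4]
width: 0.131
grip_force: 58.8
```

>>> {"fn": "step_arm", "kwargs": {
  "commands": [
    {"dx": 0,"dy": 0,"dz": 0.002,"roll": 0,"fingers": 0.95},
    {"dx": 0,"dy": 0,"dz": 0.003,"roll": 0,"fingers": 0.95},
    {"dx": 0,"dy": 0,"dz": 0.004,"roll": 0,"fingers": 0.95}
  ]
}}

```text
time: 13.48
tool_pos: [0.5114, -0.249, 0.0535]
tcp_rot: [2.463, 1.946, 0.001]
wrist_force: [-4.7, 1.7, 17.9]
width: 0.136
grip_force: 60.9
```

>>> {"fn": "step_arm", "kwargs": {
  "commands": [
    {"dx": 0,"dy": 0,"dz": -0.002,"roll": 0,"fingers": 0.3},
    {"dx": 0,"dy": 0,"dz": -0.002,"roll": 0,"fingers": 0},
    {"dx": 0,"dy": 0,"dz": -0.002,"roll": 0,"fingers": -0.2},
    {"dx": 0,"dy": 0,"dz": -0.05,"roll": 0,"fingers": -0.2},
    {"dx": 0,"dy": 0,"dz": -0.11,"roll": 0,"fingers": -0.2},
    {"dx": 0,"dy": 0,"dz": -0.13,"roll": 0,"fingers": -0.2},
    {"dx": 0,"dy": 0,"dz": -0.13,"roll": 0,"fingers": -0.2}
  ]
}}

```text
time: 14.35
tool_pos: [0.5113, -0.2488, 0.1819]
tcp_rot: [2.462, 1.945, 0.002]
wrist_force: [0.3, 1.1, -0.2]
width: 0.599
grip_force: 0.0
```

```bash
python3 -c "
from h import *
go((.489,.277,.17,77))"
```

```text
t 14.35 at [ 0.5113 -0.2488  0.1819] psi 76.6 tilt 0.21 w 0.599 F [ 0.3  1.1 -0.2]
[ 0.5064 -0.1434  0.0109] roll -0.4
```

>>> {"fn": "step_arm", "kwargs": {
  "commands": [
    {"dx": 0.506,"dy": -0.143,"dz": 0.01,"roll": 0,"fingers": -0.2},
    {"dx": 0.506,"dy": -0.143,"dz": 0.01,"roll": 0,"fingers": -0.2},
    {"dx": 0.506,"dy": -0.143,"dz": 0.01,"roll": 0,"fingers": -0.2},
    {"dx": 0.506,"dy": -0.143,"dz": 0.01,"roll": 0,"fingers": -0.2},
    {"dx": 0.506,"dy": -0.143,"dz": 0.01,"roll": 0,"fingers": -0.2},
    {"dx": 0.506,"dy": -0.143,"dz": 0.01,"roll": 0,"fingers": -0.2},
    {"dx": 0.506,"dy": -0.143,"dz": 0.01,"roll": 0,"fingers": -0.2},
    {"dx": 0.506,"dy": -0.143,"dz": 0.01,"roll": 0,"fingers": -0.2}
  ]
}}

```text
time: 15.35
tool_pos: [0.4871, 0.2525, 0.1674]
tcp_rot: [-2.464, -1.947, 0.007]
wrist_force: [0.6, -0.8, -0.2]
width: 0.597
grip_force: 0.0
```

>>> {"fn": "step_arm", "kwargs": {
  "commands": [
    {"dx": 0,"dy": 0,"dz": 0.0,"roll": 0,"fingers": -0.2},
    {"dx": 0,"dy": 0,"dz": 0.0,"roll": 0,"fingers": -0.2}
  ]
}}

```text
time: 15.6
tool_pos: [0.4876, 0.2505, 0.168]
tcp_rot: [-2.463, -1.949, 0.008]
wrist_force: [0.9, -0.5, 0.0]
width: 0.598
grip_force: 0.0
```

```bash
python3 -c "
from h import *
go((.489,.277,.021,77))"
```

```text
t 15.6 at [0.4876 0.2505 0.168 ] psi 76.7 tilt 0.28 w 0.598 F [ 0.9 -0.5  0. ]
[ 0.0266 -0.0043  0.1469] roll -0.3
```

>>> {"fn": "step_arm", "kwargs": {
  "commands": [
    {"dx": 0.0265,"dy": -0.0045,"dz": 0.03,"roll": 0,"fingers": -0.2},
    {"dx": 0.0265,"dy": -0.0045,"dz": 0.08,"roll": 0,"fingers": -0.2},
    {"dx": 0.0265,"dy": -0.0045,"dz": 0.125,"roll": 0,"fingers": -0.2},
    {"dx": 0.0265,"dy": -0.0045,"dz": 0.147,"roll": 0,"fingers": -0.2},
    {"dx": 0.0265,"dy": -0.0045,"dz": 0.147,"roll": 0,"fingers": -0.2},
    {"dx": 0.0265,"dy": -0.0045,"dz": 0.147,"roll": 0,"fingers": 0.2},
    {"dx": 0.0265,"dy": -0.0045,"dz": 0.147,"roll": 0,"fingers": 0.7},
    {"dx": 0.0265,"dy": -0.0045,"dz": 0.147,"roll": 0,"fingers": 0.7}
  ],
  "squeeze": 40
}}

```text
time: 16.6
tool_pos: [0.4924, 0.2784, 0.0253]
tcp_rot: [2.464, 1.947, 0.005]
wrist_force: [0.9, -1.3, 2.5]
width: 0.285
grip_force: 39.2
```

>>> {"fn": "step_arm", "kwargs": {
  "commands": [
    {"dx": 0,"dy": 0,"dz": 0.0,"roll": 0,"fingers": 0.7},
    {"dx": 0,"dy": 0,"dz": 0.0,"roll": 0,"fingers": 0.7}
  ]
}}

```text
time: 16.85
tool_pos: [0.4924, 0.2785, 0.0253]
tcp_rot: [2.464, 1.947, 0.004]
wrist_force: [0.2, -1.1, 6.2]
width: 0.28
grip_force: 39.6
```

```bash
python3 -c "
from h import *
p=read_state()['tool_pos']
go((p[0],p[1],.17,77),(.478,-.389,.17,77))"
```

```text
t 16.85 at [0.4924 0.2785 0.0253] psi 76.6 tilt 0.17 w 0.28 F [ 0.2 -1.1  6.2]
[ 0.0002  0.0004 -0.1447] roll -0.4
[-0.6526  0.1406 -0.1453] roll -0.4
```

>>> {"fn": "step_arm", "kwargs": {
  "commands": [
    {"dx": 0,"dy": 0,"dz": -0.06,"roll": 0,"fingers": 0.7},
    {"dx": 0,"dy": 0,"dz": -0.12,"roll": 0,"fingers": 0.7},
    {"dx": 0,"dy": 0,"dz": -0.165,"roll": 0,"fingers": 0.7},
    {"dx": -0.653,"dy": 0.141,"dz": -0.165,"roll": 0,"fingers": 0.7},
    {"dx": -0.653,"dy": 0.141,"dz": -0.165,"roll": 0,"fingers": 0.7},
    {"dx": -0.653,"dy": 0.141,"dz": -0.165,"roll": 0,"fingers": 0.7},
    {"dx": -0.653,"dy": 0.141,"dz": -0.165,"roll": 0,"fingers": 0.7},
    {"dx": -0.653,"dy": 0.141,"dz": -0.165,"roll": 0,"fingers": 0.7}
  ]
}}

```text
time: 17.85
tool_pos: [0.4841, -0.0359, 0.1889]
tcp_rot: [2.464, 1.948, 0.001]
wrist_force: [0.7, -0.3, -0.6]
width: 0.28
grip_force: 39.4
```

>>> {"fn": "step_arm", "kwargs": {
  "commands": [
    {"dx": 0,"dy": 0,"dz": 0.0,"roll": 0,"fingers": 0.7},
    {"dx": 0,"dy": 0,"dz": 0.0,"roll": 0,"fingers": 0.7}
  ]
}}

```text
time: 18.1
tool_pos: [0.4843, -0.0341, 0.1885]
tcp_rot: [-2.466, -1.945, -0.001]
wrist_force: [-0.2, 1.7, -0.4]
width: 0.283
grip_force: 39.4
```

```bash
python3 -c "
from h import *
go((.478,-.389,.19,77),(.478,-.389,.08,77))"
```

```text
t 18.1 at [ 0.4843 -0.0341  0.1885] psi 76.5 tilt 0.05 w 0.283 F [-0.2  1.7 -0.4]
[-0.3466  0.0765 -0.0018] roll -0.5
[-0.3467  0.0766  0.1082] roll -0.5
```

>>> {"fn": "step_arm", "kwargs": {
  "commands": [
    {"dx": -0.347,"dy": 0.0765,"dz": 0,"roll": 0,"fingers": 0.7},
    {"dx": -0.347,"dy": 0.0765,"dz": 0,"roll": 0,"fingers": 0.7},
    {"dx": -0.347,"dy": 0.0765,"dz": 0.0,"roll": 0,"fingers": 0.7},
    {"dx": -0.347,"dy": 0.0765,"dz": 0,"roll": 0,"fingers": 0.7},
    {"dx": -0.347,"dy": 0.0765,"dz": 0,"roll": 0,"fingers": 0.7},
    {"dx": -0.347,"dy": 0.0765,"dz": 0,"roll": 0,"fingers": 0.7},
    {"dx": -0.347,"dy": 0.0765,"dz": 0.0,"roll": 0,"fingers": 0.7},
    {"dx": -0.347,"dy": 0.0765,"dz": 0.05,"roll": 0,"fingers": 0.7}
  ]
}}

```text
time: 19.1
tool_pos: [0.4832, -0.3907, 0.143]
tcp_rot: [2.456, 1.943, 0.004]
wrist_force: [0.1, 0.3, -0.5]
width: 0.282
grip_force: 39.4
```

>>> {"fn": "step_arm", "kwargs": {
  "commands": [
    {"dx": 0,"dy": 0,"dz": 0.05,"roll": 0,"fingers": 0.7},
    {"dx": 0,"dy": 0,"dz": 0.065,"roll": 0,"fingers": 0.7},
    {"dx": 0,"dy": 0,"dz": 0.065,"roll": 0,"fingers": 0.7}
  ]
}}

```text
time: 19.48
tool_pos: [0.4788, -0.3876, 0.0729]
tcp_rot: [-2.461, -1.948, 0.0]
wrist_force: [-0.2, 0.1, -0.0]
width: 0.282
grip_force: 39.4
```

```bash
python3 -c "
from h import *
s,_=snap('side','s4')
cv2.imwrite('pics/m4.png',cv2.resize(s[150:230,290:380],(720,600)[:1]+(600,),interpolation=2))
go((.478,-.389,.0325,77))"
```

```text
t 19.52 at [ 0.4798 -0.3889  0.0747] psi 76.7 tilt 0.05 w 0.281 F [-0.   0.4  0.3]
[-0.0005 -0.0018  0.0422] roll -0.3
```

View pics/m4.png

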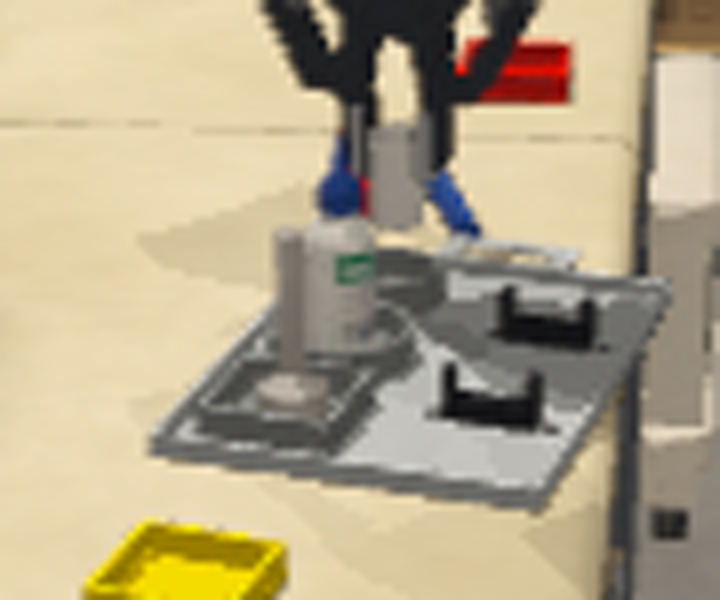

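The bit stands in the square well at (292,385), the bottle is in the large well, and the small slug is held at (397,175) above the small well. I'll lower it.

>>> {"fn": "step_arm", "kwargs": {
  "commands": [
    {"dx": -0.001,"dy": -0.001,"dz": 0.02,"roll": 0,"fingers": 0.7},
    {"dx": -0.001,"dy": -0.001,"dz": 0.034,"roll": 0,"fingers": 0.7},
    {"dx": -0.001,"dy": -0.001,"dz": 0.04,"roll": 0,"fingers": 0.7},
    {"dx": -0.001,"dy": -0.001,"dz": 0.04,"roll": 0,"fingers": 0.7},
    {"dx": -0.001,"dy": -0.001,"dz": 0.042,"roll": 0,"fingers": 0.7},
    {"dx": -0.001,"dy": -0.001,"dz": 0.043,"roll": 0,"fingers": 0.7}
  ]
}}

```text
time: 20.27
tool_pos: [0.4776, -0.391, 0.0322]
tcp_rot: [2.465, 1.947, -0.0]
wrist_force: [-3.2, 3.2, 11.8]
width: 0.284
grip_force: 40.6
```

>>> {"fn": "step_arm", "kwargs": {
  "commands": [
    {"dx": 0,"dy": 0,"dz": -0.002,"roll": 0,"fingers": 0.1},
    {"dx": 0,"dy": 0,"dz": -0.002,"roll": 0,"fingers": -0.1},
    {"dx": 0,"dy": 0,"dz": -0.002,"roll": 0,"fingers": -0.1},
    {"dx": 0,"dy": 0,"dz": -0.05,"roll": 0,"fingers": -0.1},
    {"dx": 0,"dy": 0,"dz": -0.11,"roll": 0,"fingers": -0.1},
    {"dx": 0,"dy": 0,"dz": -0.16,"roll": 0,"fingers": -0.1},
    {"dx": 0,"dy": 0,"dz": -0.16,"roll": 0,"fingers": -0.1}
  ]
}}

```text
time: 21.15
tool_pos: [0.4803, -0.393, 0.197]
tcp_rot: [2.457, 1.941, 0.003]
wrist_force: [0.6, -0.5, -0.2]
width: 0.549
grip_force: 0.0
```

```bash
python3 -c "
from h import *
go((.48,.0135,.15,9.5))"
```

```text
t 21.15 at [ 0.4803 -0.393   0.197 ] psi 76.6 tilt 0.64 w 0.549 F [ 0.6 -0.5 -0.2]
[ 0.3956 -0.0948  0.044 ] roll 67.1
```

>>> {"fn": "step_arm", "kwargs": {
  "commands": [
    {"dx": 0.395,"dy": -0.095,"dz": 0,"roll": 67,"fingers": -0.1},
    {"dx": 0.395,"dy": -0.095,"dz": 0,"roll": 67,"fingers": -0.1},
    {"dx": 0.395,"dy": -0.095,"dz": 0,"roll": 67,"fingers": -0.1},
    {"dx": 0.395,"dy": -0.095,"dz": 0,"roll": 67,"fingers": -0.1},
    {"dx": 0.395,"dy": -0.095,"dz": 0.02,"roll": 67,"fingers": -0.1},
    {"dx": 0.395,"dy": -0.095,"dz": 0.045,"roll": 67,"fingers": -0.1},
    {"dx": 0.395,"dy": -0.095,"dz": 0.045,"roll": 67,"fingers": -0.1},
    {"dx": 0.395,"dy": -0.095,"dz": 0.045,"roll": 67,"fingers": -0.1}
  ]
}}

```text
time: 22.15
tool_pos: [0.4733, 0.0193, 0.1423]
tcp_rot: [-3.128, -0.271, 0.01]
wrist_force: [0.0, 0.3, 0.7]
width: 0.552
grip_force: 0.0
```

>>> {"fn": "step_arm", "kwargs": {
  "commands": [
    {"dx": 0,"dy": 0,"dz": 0.0,"roll": 0,"fingers": -0.1},
    {"dx": 0,"dy": 0,"dz": 0.0,"roll": 0,"fingers": -0.1}
  ]
}}

```text
time: 22.4
tool_pos: [0.4767, 0.0147, 0.1458]
tcp_rot: [3.13, 0.261, 0.001]
wrist_force: [-0.3, 0.1, 0.3]
width: 0.549
grip_force: 0.0
```

```bash
python3 -c "
from h import *
go((.48,.0135,.06,9.5),(.48,.0135,.003,9.5))"
```

```text
t 22.4 at [0.4767 0.0147 0.1458] psi 9.6 tilt 0.03 w 0.549 F [-0.3  0.1  0.3]
[0.003  0.0017 0.0858] roll 0.1
[0.003  0.0017 0.1428] roll 0.1
```

>>> {"fn": "step_arm", "kwargs": {
  "commands": [
    {"dx": 0.003,"dy": 0.002,"dz": 0.06,"roll": 0,"fingers": -0.1},
    {"dx": 0.003,"dy": 0.002,"dz": 0.11,"roll": 0,"fingers": -0.1},
    {"dx": 0.003,"dy": 0.002,"dz": 0.135,"roll": 0,"fingers": -0.1},
    {"dx": 0.003,"dy": 0.002,"dz": 0.141,"roll": 0,"fingers": -0.1},
    {"dx": 0.003,"dy": 0.002,"dz": 0.141,"roll": 0,"fingers": -0.1},
    {"dx": 0.003,"dy": 0.002,"dz": 0.141,"roll": 0,"fingers": 0.3},
    {"dx": 0.003,"dy": 0.002,"dz": 0.141,"roll": 0,"fingers": 0.9},
    {"dx": 0.003,"dy": 0.002,"dz": 0.141,"roll": 0,"fingers": 0.9}
  ],
  "squeeze": 60
}}

```text
time: 23.4
tool_pos: [0.4813, 0.0142, 0.0064]
tcp_rot: [3.13, 0.264, 0.005]
wrist_force: [-0.2, -1.4, 5.9]
width: 0.174
grip_force: 60.7
```

>>> {"fn": "step_arm", "kwargs": {
  "commands": [
    {"dx": 0,"dy": 0,"dz": 0.0,"roll": 0,"fingers": 0.9},
    {"dx": 0,"dy": 0,"dz": 0.0,"roll": 0,"fingers": 0.9},
    {"dx": 0,"dy": 0,"dz": -0.04,"roll": 0,"fingers": 0.9},
    {"dx": 0,"dy": 0,"dz": -0.09,"roll": 0,"fingers": 0.9},
    {"dx": 0,"dy": 0,"dz": -0.12,"roll": 0,"fingers": 0.9},
    {"dx": 0,"dy": 0,"dz": -0.12,"roll": 0,"fingers": 0.9}
  ]
}}

```text
time: 24.15
tool_pos: [0.4823, 0.0145, 0.128]
tcp_rot: [3.13, 0.264, 0.012]
wrist_force: [-0.2, -0.9, -1.3]
width: 0.177
grip_force: 59.8
```

```bash
python3 -c "
from h import *
print(read_state()['grip_force'])
s,_=snap('side','s5')
cv2.imwrite('pics/m5.png',cv2.resize(s[170:290,270:400],(780,600)[:1]+(600,),interpolation=2))
go((.411,-.301,.13,77))"
```

```text
59.767212867736816
t 24.2 at [0.4805 0.0145 0.1258] psi 9.6 tilt 0.18 w 0.176 F [ 0.1  0.1 -1.8]
[-0.1213  0.2994 -0.0044] roll -67.4
```

View pics/m5.png

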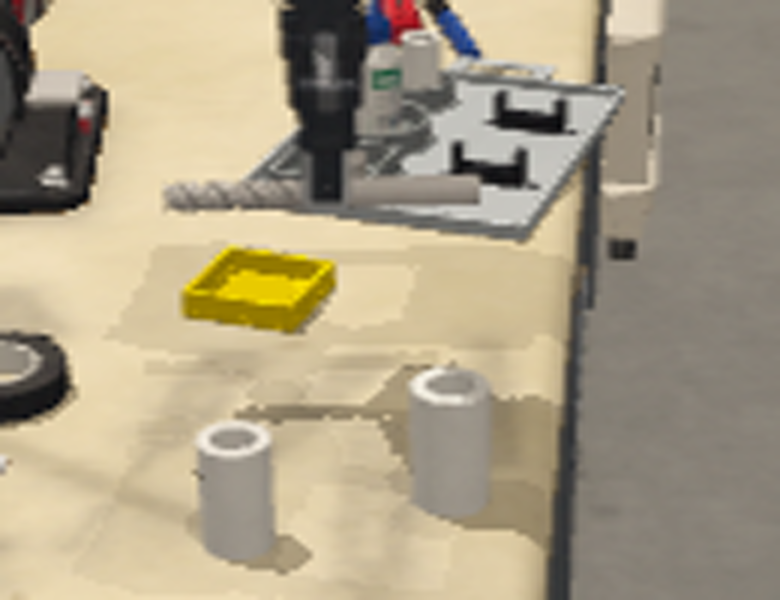

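The drill is held level, from (165,195) to (480,190) with the grip near its middle. Both large slugs are still standing and the small slug is in its well. I'll carry the drill to the rests.

>>> {"fn": "step_arm", "kwargs": {
  "commands": [
    {"dx": 0,"dy": 0,"dz": -0.045,"roll": -10,"fingers": 0.9},
    {"dx": -0.121,"dy": 0.299,"dz": -0.045,"roll": -67,"fingers": 0.9},
    {"dx": -0.121,"dy": 0.299,"dz": -0.045,"roll": -67,"fingers": 0.9},
    {"dx": -0.121,"dy": 0.299,"dz": -0.045,"roll": -67,"fingers": 0.9},
    {"dx": -0.121,"dy": 0.299,"dz": -0.045,"roll": -67,"fingers": 0.9},
    {"dx": -0.121,"dy": 0.299,"dz": -0.045,"roll": -67,"fingers": 0.9},
    {"dx": -0.121,"dy": 0.299,"dz": -0.045,"roll": -67,"fingers": 0.9},
    {"dx": -0.121,"dy": 0.299,"dz": -0.045,"roll": -67,"fingers": 0.9}
  ]
}}

```text
time: 25.2
tool_pos: [0.4083, -0.3027, 0.1673]
tcp_rot: [-2.466, -1.941, 0.002]
wrist_force: [-0.4, 0.2, -1.0]
width: 0.176
grip_force: 59.7
```

>>> {"fn": "step_arm", "kwargs": {
  "commands": [
    {"dx": 0,"dy": 0,"dz": 0.0,"roll": 0,"fingers": 0.9},
    {"dx": 0,"dy": 0,"dz": 0.0,"roll": 0,"fingers": 0.9}
  ]
}}

```text
time: 25.45
tool_pos: [0.4101, -0.2991, 0.1685]
tcp_rot: [-2.463, -1.947, 0.0]
wrist_force: [0.8, -0.1, -0.8]
width: 0.179
grip_force: 59.7
```

```bash
python3 -c "
from h import *
go((.412,-.301,.07,77),(.412,-.301,.022,77))"
```

```text
t 25.45 at [ 0.4101 -0.2991  0.1685] psi 76.6 tilt 0.12 w 0.179 F [ 0.8 -0.1 -0.8]
[-0.0016  0.0025  0.0985] roll -0.4
[-0.0016  0.0026  0.1465] roll -0.4
```

>>> {"fn": "step_arm", "kwargs": {
  "commands": [
    {"dx": -0.002,"dy": 0.0025,"dz": 0.05,"roll": 0,"fingers": 0.9},
    {"dx": -0.002,"dy": 0.0025,"dz": 0.1,"roll": 0,"fingers": 0.9},
    {"dx": -0.002,"dy": 0.0025,"dz": 0.115,"roll": 0,"fingers": 0.9},
    {"dx": -0.002,"dy": 0.0025,"dz": 0.115,"roll": 0,"fingers": 0.9},
    {"dx": -0.002,"dy": 0.0025,"dz": 0.115,"roll": 0,"fingers": 0.9}
  ]
}}

```text
time: 26.08
tool_pos: [0.414, -0.304, 0.0568]
tcp_rot: [2.462, 1.946, 0.001]
wrist_force: [-0.3, 0.8, -0.6]
width: 0.176
grip_force: 59.7
```

```bash
python3 -c "
from h import *
s,_=snap('side','s6')
cv2.imwrite('pics/m6.png',cv2.resize(s[160:230,310:390],(685,600),interpolation=2))
go((.412,-.301,.0225,77))"
```

```text
t 26.12 at [ 0.4141 -0.3043  0.057 ] psi 76.6 tilt 0.25 w 0.176 F [ 0.2  0.  -1. ]
[ 0.0028 -0.003   0.0345] roll -0.4
```

View pics/m6.png

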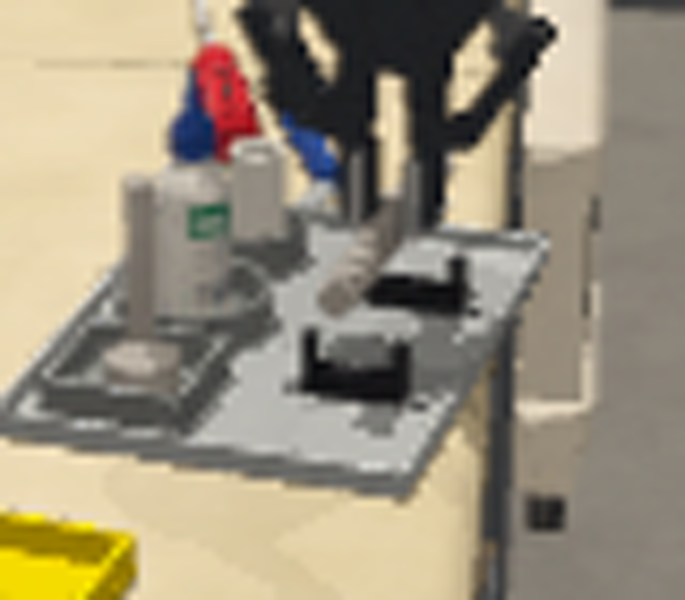

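The drill's near end is at (337,298), above the near rest whose slot is centred at about (357,380). I'll check it by ray casting.

```bash
python3 -c "
from h import *
f=lambda x,y:(310+(x+.5)*80/685-.5,160+(y+.5)*70/600-.5)
print(onplane('side',f(337,297),.0595), onplane('side',f(356,335),.03), onplane('side',f(310,330),.03),onplane('side',f(403,345),.03))"
```

```text
[[ 0.43036362 -0.23218874  0.0595    ]] [[ 0.42446335 -0.25924707  0.03      ]] [[ 0.44346032 -0.26225433  0.03      ]] [[ 0.40493739 -0.25168592  0.03      ]]
```

At the near rest the drill axis is at x≈0.424 and the slot centre at x≈0.424, so they're aligned. I'll lower the drill.

>>> {"fn": "step_arm", "kwargs": {
  "commands": [
    {"dx": 0.001,"dy": 0,"dz": 0.02,"roll": 0,"fingers": 0.9},
    {"dx": 0.001,"dy": 0,"dz": 0.03,"roll": 0,"fingers": 0.9},
    {"dx": 0.001,"dy": 0,"dz": 0.032,"roll": 0,"fingers": 0.9},
    {"dx": 0.001,"dy": 0,"dz": 0.034,"roll": 0,"fingers": 0.9},
    {"dx": 0.001,"dy": 0,"dz": 0.035,"roll": 0,"fingers": 0.9}
  ]
}}

```text
time: 26.75
tool_pos: [0.4128, -0.3024, 0.0224]
tcp_rot: [-2.465, -1.947, 0.0]
wrist_force: [-7.4, 6.1, 20.9]
width: 0.176
grip_force: 62.5
```

>>> {"fn": "step_arm", "kwargs": {
  "commands": [
    {"dx": 0,"dy": 0,"dz": -0.002,"roll": 0,"fingers": 0.4},
    {"dx": 0,"dy": 0,"dz": -0.002,"roll": 0,"fingers": 0.2},
    {"dx": 0,"dy": 0,"dz": -0.002,"roll": 0,"fingers": 0.2},
    {"dx": 0,"dy": 0,"dz": -0.04,"roll": 0,"fingers": 0.2},
    {"dx": 0,"dy": 0,"dz": -0.1,"roll": 0,"fingers": 0.2},
    {"dx": 0,"dy": 0,"dz": -0.16,"roll": 0,"fingers": 0.2},
    {"dx": 0.3,"dy": -0.1,"dz": -0.2,"roll": 0,"fingers": 0.2},
    {"dx": 0.3,"dy": -0.1,"dz": -0.2,"roll": 0,"fingers": 0.2}
  ]
}}

```text
time: 27.75
tool_pos: [0.402, -0.1781, 0.1967]
tcp_rot: [2.466, 1.943, 0.002]
wrist_force: [0.7, 0.5, -0.4]
width: 0.398
grip_force: 0.0
```

>>> {"fn": "step_arm", "kwargs": {
  "commands": [
    {"dx": 0.25,"dy": -0.06,"dz": -0.02,"roll": 0,"fingers": 0.2},
    {"dx": 0.25,"dy": -0.06,"dz": -0.02,"roll": 0,"fingers": 0.2},
    {"dx": 0.25,"dy": -0.06,"dz": -0.02,"roll": 0,"fingers": 0.2},
    {"dx": 0.25,"dy": -0.06,"dz": -0.02,"roll": 0,"fingers": 0.2},
    {"dx": 0.25,"dy": -0.06,"dz": -0.02,"roll": 0,"fingers": 0.2}
  ]
}}

```text
time: 28.38
tool_pos: [0.4008, 0.0821, 0.2157]
tcp_rot: [-2.458, -1.955, -0.002]
wrist_force: [-0.0, -0.7, -0.3]
width: 0.398
grip_force: 0.0
```

```bash
python3 -c "
from h import *
p,d=snap('top','t7');s,_=snap('side','s7')
a=cv2.resize(p[185:255,160:290],(400,215),interpolation=2);a2=cv2.resize(p[180:250,305:405],(400,280),interpolation=2)
b=cv2.resize(s[160:235,310:390],(400,375),interpolation=2)
cv2.imwrite('pics/m7.png',np.hstack([np.vstack([a,a2]),cv2.copyMakeBorder(b,0,120,0,0,0)]))
go((.411,-.301,.13,77))"
```

```text
t 28.48 at [0.4009 0.0794 0.2153] psi 76.8 tilt 0.02 w 0.404 F [-0.7 -0.2  0.4]
[-0.368   0.0966  0.0854] roll -0.2
```

View pics/m7.png

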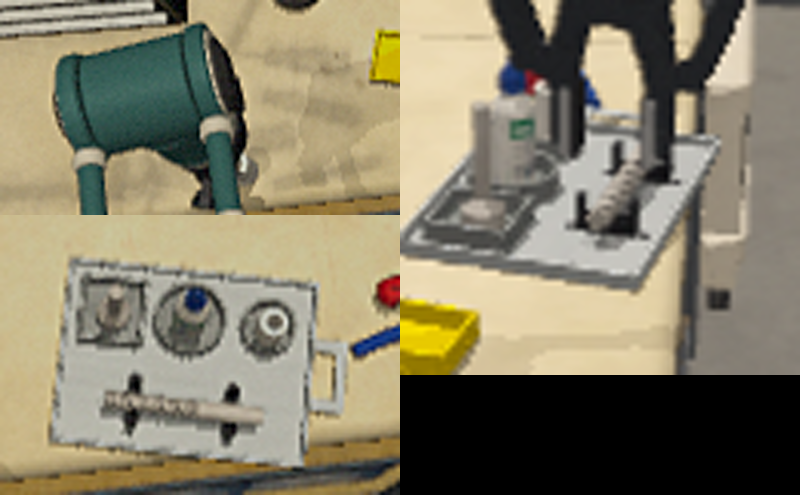

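The tray view shows the bit, bottle and small slug in their wells at (112,310), (188,320) and (268,328), with the drill from (105,400) to (262,417) across both rests. I'll check the offsets numerically.

```bash
python3 -c "
from h import *
f=lambda x,y:(305+(x+.5)/4-.5,180+(y-215+.5)/4-.5)
for n,uv,z,t in (('slug',(273,321),.056,(.4776,-.3890)),('bottle',(195,299),.118,(.4935,-.3185)),('cutter',(117,291),.1,(.510,-.247)),('drill',(183.5,408.5),.0245,(.411,-.301))):
    p=onplane('top',f(*uv),z)[0];print(n,p.round(3),((p[:2]-t)*1000).round(1))"
```

```text
slug [ 0.476 -0.39   0.056] [-1.6 -1.4]
bottle [ 0.491 -0.316  0.118] [-2.6  2.2]
cutter [ 0.51  -0.251  0.1  ] [-0.3 -3.6]
drill [ 0.41  -0.302  0.024] [-0.8 -1.3]
```

All within tolerance, so I'll let the arm settle and then hand in.

>>> {"fn": "step_arm", "kwargs": {
  "commands": [
    {"dx": 0,"dy": 0,"dz": 0,"roll": 0,"fingers": 0.2},
    {"dx": 0,"dy": 0,"dz": 0,"roll": 0,"fingers": 0.2},
    {"dx": 0,"dy": 0,"dz": 0,"roll": 0,"fingers": 0.2}
  ]
}}

```text
time: 28.85
tool_pos: [0.4012, 0.0773, 0.2152]
tcp_rot: [-2.468, -1.944, 0.001]
wrist_force: [-0.3, 0.1, 0.2]
width: 0.4
grip_force: 0.0
```

```bash
python3 -c "
from h import *
print(finish_job())"
```

```text
the job is handed in; nothing more can be done
None
```

The job was handed in at about 29 s (no verdict came back): bottle, cutter bit and smallest slug measured within 4 mm of their well centres, the drill lies in both rests within 2 mm, and the two larger slugs were not touched, though the arm hid them in the last top view.

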